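# Fit a spring nut into the bench rail

## Task

Take the spring nut with the orange wing out of the tray and put it down into the slot of the bench rail between the rod clamp and the blue stop, with its wing along the slot; press it down and turn it a quarter turn so that it springs up and its grooves catch the rail's lips, wing square across the rail. Then slide it along the rail until its black collar touches the blue stop, and let go of it. Leave the stop where it is set, and leave the two tip boxes in the tray and everything else that stands about where it is.

Things in the scene. Friction and masses are not known exactly. Their poses are not given: they have to be found in the camera images.
- nut: Spring nut, loose, about 90 g, 52 mm high, at the start upright on the tray floor between the two tip boxes. Origin: centre of its underside; z up its stem; x along nut and wing. Foot: steel nut 39 (x) x 17 (y) mm, z 0 to 9; top face has two grooves across it, x = +-9.5 to +-15.5, floor at z = 6. Stem 12 mm in diameter. A half turn gives the same part; it may be twisted either way.
- nut_grip (a point): Centre of the nut's bright orange wing grip, on the stem's axis, 40 mm above the nut's origin; turns with the nut. The wing is 36 (nut x) x 12 (nut y) x 24 mm high (z 28 to 52 of the nut) with flat sides.
- collar_mid (a point): Centre of the nut's black round collar, 40 mm in diameter, 6 mm thick, that slides up and down on the stem. A spring holds it at z 10 to 16 of the nut; it can be pushed up at most 11.5 mm (2.8 N to start, 6 to 7 N at the end). In the rail the collar rests on the rail's top (so at z 30 to 36 there) and pulls the nut up against the lips from below.
- rail: Aluminium channel rail fixed on the worktop, 360 (x) x 50 (y) x 30 mm high, ends capped. Origin: centre of its underside; x along the rail towards the blue stop; z up. Slot 22 mm wide in its top along y = 0, over a cavity 44 mm wide with floor at z = 3. The slot's lips are turned down: edges 3 mm thick (y = +-11 to +-14) that reach down to z = 23.
- slot_mid (a point): Middle of the slot's mouth, 30 mm above the rail's origin, axes as the rail. The nut passes with its x along the slot; with its origin below z = 14 of the rail (10 is good) it turns under the lips; turned 90 degrees and let go it springs up until its origin is at z = 17, lip edges in its grooves. So caught it slides along the rail when pushed with about 4 to 10 N, best at the collar.
- rod_top (a point): Top of an upright steel rod, 12 mm in diameter, 120 mm above the worktop, at x = -150 mm of the rail, in a fixed dark clamp block that covers rail x = -168 to -132, up to 54 mm above the worktop (collar of the rod to 60). An obstacle.
- stop_face (a point): On the blue stop, 30 (x) x 50 (y) x 22 mm with a black knob (top 64 mm above the worktop), clamped on the rail (holds about 60 N) with this face at rail x = 75 to 135 mm. Point: middle of the lower edge of its face towards the rod, level with the rail's top; axes as the rail, x into the stop. The collar touches when the nut's axis is 20 mm before the face.
- tray: Shallow grey parts tray, fixed, 196 (x) x 256 (y) mm, rim 14 mm high, floor 3 mm thick. Origin: centre of its underside, on the worktop.
- orange_box: Orange tip box, loose, 100 (x) x 64 (y) mm, its top 38 mm above the worktop, in the tray on its -y side. Origin: 15 mm below the centre of its underside. Bystander: leave it.
- pink_box: Pink tip box, loose, 126 (x) x 82 (y) x 66 mm high, in the tray on its +y side; the gap between the two boxes, where the nut stands, is about 80 mm wide. Origin: centre of its underside. Bystander: leave it.
- timer: White lab timer, loose, 62 x 68 x 20 mm high, lying behind the rail. Origin: centre of its underside. Bystander: leave it.
- black_rack: Small black tube rack, loose, 72 x 30 x 16 mm high, lying in front of the rail. Origin: centre of its underside. Bystander: leave it.
- amber_bottle: Brown bottle with a black cap, loose, 60 mm in diameter, 114 mm high, standing upright behind the gap between tray and rail. Origin: centre of its underside. Bystander: leave it.
- sprayer: Round clear spray bottle with a teal head, loose, 73 x 77 x 138 mm high, standing upright near the worktop's front edge, in front of the gap between tray and rail. Origin: centre of its underside. Bystander: leave it.
Mind the look-alikes: they are no part of the job. What is meant by the nut is not turquoise, and is the larger of those in its own colour.

How it is judged:
On the way, in this order (a step that is already met when the one before it is completed fails the run):
1. the nut has been put through the slot and pressed below the rail's lips (y of nut in the frame of rail between -0.005 and 0.005 m and x of nut in the frame of rail between -0.18 and 0.18 m and z of nut in the frame of rail below 0.0138 m).
2. the nut is turned a quarter turn and has sprung up with its grooves on the lips (y of nut in the frame of rail between -0.005 and 0.005 m and x of nut in the frame of rail between -0.18 and 0.18 m and z of nut in the frame of rail between 0.015 and 0.0188 m and angle between the x axis of nut and the y axis of rail, either way round below 0.2 rad), for 0.2 s.
At the end, for the whole second after the job is handed in: The nut is caught in the rail (axis within 5 mm of the slot's centre line, origin 15 to 18.8 mm above the rail's underside, wing within 0.2 rad of square across the rail), its collar touches the stop within 3.5 mm, and it is released and at rest (all of step 2 and x of nut in the frame of stop_face between -0.0235 and -0.015 m and linear speed of nut below 0.01 m/s and angular speed of nut below 0.1 rad/s and contact force between the fingers and nut below 0.05 N).
It fails at once if the stop is shifted along the rail by more than 6 mm (distance of stop_face from where it was at the start of the episode above 0.006 m).
It fails at once if a bystander (tip boxes, timer, black rack, brown bottle, sprayer) is moved by more than 25 mm (distance of any of orange_box, pink_box, timer, black_rack, amber_bottle, sprayer from where it was at the start of the episode above 0.025 m).
It also fails if it takes over 48 s, if anything falls off the work surface, if the arm or the gripper's body presses on something with over 40 N, if the wrist force passes 120 N, or if a joint passes its speed limit or range.

## Robot

A 6-joint arm with a two-finger parallel gripper is mounted at the origin on a cart in front of the work surface, level with it; the furniture and walls round the work are solid. World frame = base frame: x ahead of the robot, y to its left, z up, the work surface at z = 0. Lengths are in m, angles in rad, forces in N, time in s.
With the tool pointing down it reaches from about 0.25 to 0.725 m from the base axis. Payload 9.7 kg.
Tool frame: the origin (TCP) lies midway between the tips of the shut fingers; the grasp point (between the pads) lies 19 mm behind it; z points along the fingers, y is the line along which they close (so a half turn about z gives the same grasp; the last joint's range is limited). The gripper opens to 85 mm and grips with 20 to 120 N. Pads are 22 mm wide; open, the fingers measure 114 mm over their backs; the gripper's body (76 mm by 85 mm) begins 54 mm behind the grasp point. The pads swing forward as they close: fully open they stand 13 mm farther back than shut.
Start: joints at [-1.232, 0.087, 0.176, 1.66, 0, 1.571], TCP at [0.183, -0.519, 0.231] pointing down, gripper open.
Joint ranges: [-3.13, 3.13], [-0.85, 1.81], [-1.15, 1.24], [-2.2, 2.28], [-1.44, 1.52], [-3.14, 3.14]. Speed limits (rad/s): [2.22, 2.22, 2.57, 3.14, 3.14, 3.14].

## Interface

Orientations are given as [roll, pitch, yaw] about the fixed x, y, z axes, in that order (R = Rz(yaw) Ry(pitch) Rx(roll)).
In Python, from rig import arm, cams, order gives the robot as it stands. The module is installed in compiled form; this text tells all that it offers.
- The arm moves only by the tool drive_tool, never from a script. Its argument "steps" is a list of rows, each a list of 4 numbers: the shift along the tool's x, y, z in mm, then the turn about the tool's z in degrees. In form: [[dx, dy, dz, turn], ...]. A call has 1 to 8 rows; each row shifts and turns the commanded pose from where the row before left it, along the tool's axes as they then stand; what a row does not reach is not made up. A row lasts 1/8 s, in which the tool goes at most 62.5 mm and 10.7 degrees, less where a joint would pass 70% of its speed; a pose out of reach is approached as far as the arm can. A call is refused whole if a number of a shift passes 62.5 or a number of a turn 10.7, either way. A call with a gripper value outside its range is refused whole. "hand" is the opening, from 0 (shut) to 1 (fully open), set as the call begins (left out, the last holds). The fingers move at their own pace and stop on an object; the grip force is fixed at half the most. Time passes only in rows, so rows that do not move let the fingers close. It gives the time, the measured TCP pose, the force, the opening and the grip force at its end, in the units of the state.
- arm.sense(): the state, without advancing time (a new reading comes with each control period).
- cams.read_camera(name): name is "scene" or "top"; returns a dict with "image" (480x640x3 uint8, blue, green, red), "z_map" (480x640 float32, m along the optical axis (not along the pixel's ray), 0 where there is no reading), "fx", "fy", "cx", "cy" (pixels), "k1" (the pictures are not rectified: a ray, as slopes to the right and down, at radius r is drawn at 1 + k1 r^2 times it, then the intrinsics apply), "world_from_camera" (4x4, takes a point from camera to world coordinates). Camera axes: x right, y up, looking along -z (the intrinsics and any distortion apply to the point x, -y, -z); pixel columns grow to the right and rows downward; lengths in m; the calibration is good to about 2 mm. A picture is of the moment at which its call begins.
- order.sign_off(): hands the job in; it is judged then, once.
The state is a dict: "time_s": time; "joint_positions": joint angles; "qvel": joint speeds; "tau": joint torques, N m; "tool_pos": TCP position; "tcp_rot": TCP orientation; "wrist_force": force on the tool from outside, world axes, zero at the start; "moment": the same for the moment, N m; "gripper_width": opening from 0.0 (shut) to 1.0 (fully open); "gripper_force": force on a finger pad.
Only numpy, scipy, OpenCV 4.12 (cv2) and the standard library are available. Lean on these libraries where they do the work, as an engineer would, in place of code of your own. Each camera call takes 0.05 s, during which the arm holds its last target. There are 200 camera calls.

## Working session

There is one attempt and no reset: what is moved stays moved. The work goes in short steps, Python scripts to look and compute and a tool call to move; the robot and the scene stay as the last step left them, time stands still between calls to the robot, and variables do not carry over. Pictures are saved under pics/ and viewed, at most 10 in all, crops included, and the job is handed in when it is done.

Besides the shell and the picture viewer there is one more tool, called after "Call:" by a JSON object that holds its "fn" and its "kwargs". drive_tool: Moves the arm, as the interface text tells. Its arguments: {"type":"object","properties":{"steps":{"type":"array","items":{"type":"array","items":{"type":"number"}}},"hand":{"type":"number"}},"required":["steps"]}

```bash
mkdir -p pics
cat > h.py <<'E'
import numpy as np, cv2
from rig import arm, cams, order
def grab(n):
    c=cams.read_camera(n); return c
def rays(c,uv):
    uv=np.atleast_2d(np.float64(uv)); K=np.array([[c['fx'],0,c['cx']],[0,c['fy'],c['cy']],[0,0,1]])
    p=cv2.undistortPoints(uv.reshape(-1,1,2),K,np.array([c['k1'],0,0,0,0]),None,None,None) if False else None
    d=(uv-[c['cx'],c['cy']])/[c['fx'],c['fy']]; q=d.copy()
    for _ in range(20): q=d/(1+c['k1']*(q**2).sum(1,keepdims=True))
    W=np.array(c['world_from_camera']); return W[:3,3],(np.c_[q[:,0],-q[:,1],-np.ones(len(q))])@W[:3,:3].T
def onplane(c,uv,z):
    o,d=rays(c,uv); return o+d*((z-o[2])/d[:,2])[:,None]
def cloud(c):
    v,u=np.mgrid[0:480,0:640]; o,d=rays(c,np.c_[u.ravel(),v.ravel()])
    return (o+d*c['z_map'].reshape(-1,1)).reshape(480,640,3)
E
sed -i '/undistortPoints/d' h.py
python3 - <<'E'
from h import *
import pickle
for n in('scene','top'):
    c=grab(n); cv2.imwrite(f'pics/{n}0.png',c['image']); pickle.dump(c,open(n+'0.pkl','wb'))
    print(n,c['fx'],c['k1'],np.round(c['world_from_camera'],3).tolist())
print(arm.sense())
E
```

```text
scene 528.5811716628191 0.030950377267403434 [[-0.752, 0.466, -0.466, 0.064], [-0.659, -0.542, 0.522, 0.491], [-0.009, 0.699, 0.715, 0.809], [0.0, 0.0, 0.0, 1.0]]
top 452.54631887112544 -0.1167506827261604 [[-0.09, 0.972, -0.216, 0.346], [-0.996, -0.088, 0.018, -0.016], [-0.001, 0.217, 0.976, 1.0], [0.0, 0.0, 0.0, 1.0]]
{'time_s': 0.1, 'joint_positions': array([-1.23202257e+00,  8.73895555e-02,  1.75202422e-01,  1.65978102e+00,
        2.15434586e-06,  1.57081376e+00]), 'qvel': array([-1.41419786e-03,  9.53571480e-05,  8.03257572e-04,  7.30193195e-04,
        1.75418987e-04, -8.46563877e-04]), 'tau': array([ 2.27722394e-04, -5.21558654e+01,  4.65654337e+01,  1.60969736e-02,
       -7.09746757e-06, -4.31899892e-06]), 'tool_pos': array([ 0.18271526, -0.51854852,  0.23065687]), 'tcp_rot': array([-3.14042083e+00, -2.13391340e-06,  3.38756321e-01]), 'wrist_force': array([-0.41486333,  0.43505937,  0.47931992]), 'moment': array([0.02678419, 0.02200919, 0.00905341]), 'gripper_force': 0.0, 'gripper_width': 1.0013914830804622}
```

View pics/scene0.png

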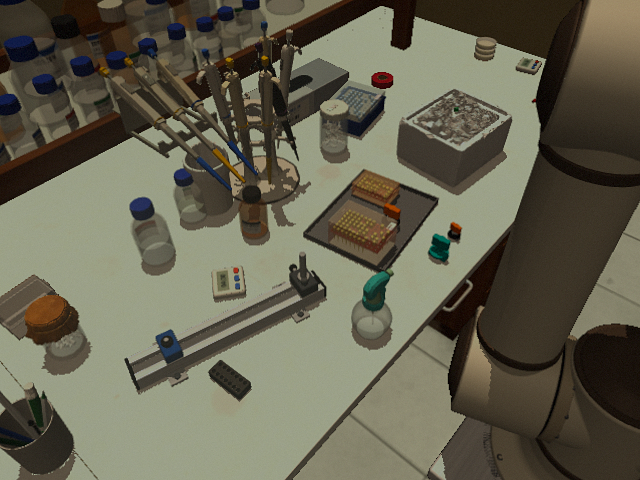

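View pics/top0.png

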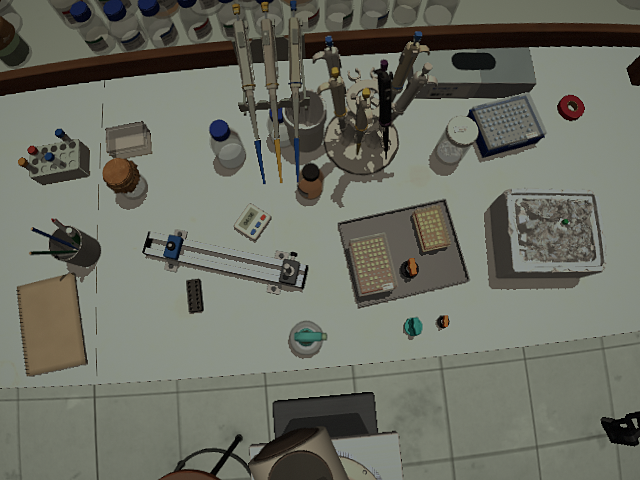

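The scene view shows the nut's orange wing at about (392,212), between the boxes. In the top view it is at (411,268). The rail in the top view runs from the rod clamp at (289,270) to the blue stop at (175,245). The smaller orange and the turquoise look-alikes are outside the tray.

Run:
```python
from h import *
import pickle
T=pickle.load(open('top0.pkl','rb'));S=pickle.load(open('scene0.pkl','rb'))
def crop(c,x0,y0,x1,y1,w):
    return cv2.resize(c['image'][y0:y1,x0:x1],(w,int(w*(y1-y0)/(x1-x0))),interpolation=cv2.INTER_CUBIC)
a=crop(T,135,215,315,300,800); b=crop(T,385,240,445,290,400)[:300]; d=crop(S,360,190,420,235,400)[:300]
b=cv2.resize(b,(400,222)); d=cv2.resize(d,(400,222))
im=np.vstack([a[:377],np.hstack([b,d])]); cv2.imwrite('pics/crop1.png',im)
PT,PS=cloud(T),cloud(S)
for n,c,P,(u,v) in(('T',T,PT,(411,268)),('S',S,PS,(392,212))):
    hsv=cv2.cvtColor(c['image'],cv2.COLOR_BGR2HSV)
    m=((hsv[...,0]>3)&(hsv[...,0]<16)&(hsv[...,1]>190)&(hsv[...,2]>90)).astype(np.uint8)
    k,l,s,ce=cv2.connectedComponentsWithStats(m)
    for i in range(1,k):
        if s[i,4]>25 and np.hypot(*(ce[i]-(u,v)))<15:
            p=P[l==i]; vu=np.argwhere(l==i)[:,::-1]
            q=onplane(c,vu,.055); r=cv2.minAreaRect(q[:,:2].astype(np.float32)*1000)
            print(n,s[i],ce[i],'cloud med',np.median(p,0).round(4),'zs',np.percentile(p[:,2],[5,50,95]).round(4),'rect@.055',r)
            t=p[p[:,2]>.049]
            if len(t)>8: print(' top pts',len(t),t.mean(0).round(4),cv2.minAreaRect(t[:,:2].astype(np.float32)*1000))
# rail: cloud points z 27..33mm near
for n,P in(('T',PT),('S',PS)):
    p=P.reshape(-1,3)
    print(n,'table z',np.median(p[(abs(p[:,0]-.45)<.05)&(abs(p[:,1]-.1)<.3)][:,2]))
uv=[(175,245),(289,270),(145,240),(307,285),(411,268)]
print(onplane(T,uv,.03).round(3))
```

```text
S [384 203  16  10  76] [391.82894737 207.38157895] cloud med [ 0.4927 -0.2199  0.0555] zs [0.052  0.0555 0.058 ] rect@.055 ((492.9573669433594, -221.78262329101562), (35.056819915771484, 15.577829360961914), 2.4824986457824707)
 top pts 76 [ 0.4873 -0.2108  0.0654] ((275.2913818359375, 126.39340209960938), (32.30145263671875, 841.9883422851562), 32.21988296508789)
T table z 0.0012435112026077944
S table z -3.891674338551976e-05
[[ 0.592  0.292  0.03 ]
 [ 0.513  0.042  0.03 ]
 [ 0.61   0.36   0.03 ]
 [ 0.477  0.006  0.03 ]
 [ 0.494 -0.223  0.03 ]]
```

View pics/crop1.png

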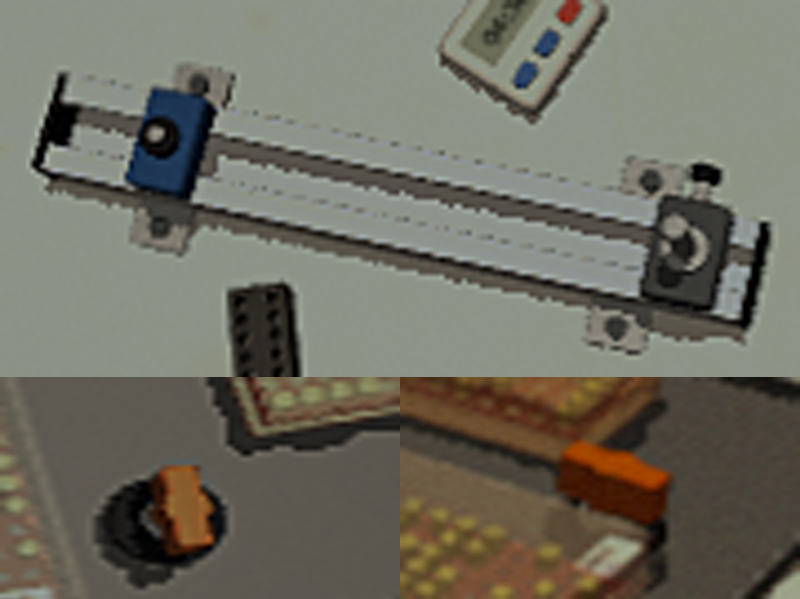

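The crop shows the wing pointing roughly along world x (up in the top view). The slot is clear between the stop (front face at about crop x=210) and the clamp (crop x=650). Next I'll measure the rail and refine the nut pose.

Run:
```python
from h import *
import pickle
for n,uv in(('top',(411,268)),('scene',(392,208))):
    c=pickle.load(open(n+'0.pkl','rb'));P=cloud(c)
    hsv=cv2.cvtColor(c['image'],cv2.COLOR_BGR2HSV)
    yy,xx=np.mgrid[0:480,0:640]
    m=(hsv[...,0]<18)&(hsv[...,1]>170)&(hsv[...,2]>70)&(np.hypot(xx-uv[0],yy-uv[1])<16)
    print(n,'wing n',m.sum(),'z',np.percentile(P[m][:,2],[5,50,95]).round(4))
    mt=m&(P[...,2]>.050)
    for nm,mm in(('all',m),('hi',mt)):
        q=onplane(c,np.argwhere(mm)[:,::-1],.055)[:,:2]*1000
        print(nm,mm.sum(),q.mean(0).round(1),np.round(np.concatenate([np.ravel(x) for x in cv2.minAreaRect(q.astype(np.float32))]),1))
    # rail top
    h=(P[...,2]>.026)&(P[...,2]<.034)&(P[...,0]>.42)&(P[...,0]<.68)&(P[...,1]>-.03)&(P[...,1]<.42)
    h=cv2.morphologyEx(h.astype(np.uint8),cv2.MORPH_OPEN,np.ones((2,2)))
    k,l,s,_=cv2.connectedComponentsWithStats(cv2.dilate(h,np.ones((7,7))));i=1+np.argmax(s[1:,4])
    hm=(l==i)&(h>0)
    q=onplane(c,np.argwhere(hm)[:,::-1],.030)[:,:2]*1000
    r=cv2.minAreaRect(q.astype(np.float32));print('rail',hm.sum(),np.percentile(P[hm][:,2],[10,50,90]),r)
    # brightness
    # blue stop
    b=(hsv[...,0]>100)&(hsv[...,0]<125)&(hsv[...,1]>130)&(P[...,0]>.52)&(P[...,0]<.66)&(P[...,1]>.22)&(P[...,1]<.36)
    bt=b&(P[...,2]>.048)
    print('stop z',np.percentile(P[b][:,2],[5,50,95]).round(4))
    q=onplane(c,np.argwhere(bt)[:,::-1],.052)[:,:2]*1000
    print('stop top',bt.sum(),cv2.minAreaRect(q.astype(np.float32)))
    # clamp / rod top
    g=(P[...,2]>.09)&(P[...,2]<.125)&(P[...,0]>.44)&(P[...,0]<.58)&(P[...,1]>-.02)&(P[...,1]<.1)
    print('rod',g.sum(),P[g].mean(0).round(4) if g.any() else '', P[g].max(0) if g.any() else '')
    k=(P[...,2]>.050)&(P[...,2]<.057)&(P[...,0]>.44)&(P[...,0]<.58)&(P[...,1]>-.02)&(P[...,1]<.1)
    print('clamp',cv2.minAreaRect((P[k][:,:2]*1000).astype(np.float32)))
```

```text
top wing n 77 z [0.053  0.0555 0.0584]
all 77 [ 494.9 -222.3] [ 493.8 -221.5   15.    34.7   82.5]
hi 76 [ 494.8 -222.2] [ 493.8 -221.5   15.    34.7   82.5]
rail 658 [0.02432622 0.03016557 0.03274044] ((527.0254516601562, 173.05264282226562), (232.7280731201172, 14.798924446105957), 72.82915496826172)
stop z [0.0387 0.052  0.056 ]
stop top 229 ((583.79443359375, 290.5771789550781), (30.353660583496094, 50.397743225097656), 71.41572570800781)
rod 42 [0.5059 0.04   0.1154] [0.51233438 0.04601684 0.12374844]
clamp ((515.5234985351562, 37.74009323120117), (36.188480377197266, 68.6060562133789), 73.23755645751953)
scene wing n 135 z [0.0218 0.0545 0.058 ]
all 135 [ 502.  -225.6] [ 499.7 -222.2   36.    78.    48.8]
hi 83 [ 493.2 -220.4] [ 492.9 -221.1   35.    16.9    2.8]
rail 2652 [0.02415951 0.02915909 0.03141519] ((545.5977172851562, 186.25662231445312), (367.869384765625, 53.49744415283203), 72.48272705078125)
stop z [0.0504 0.0525 0.0547]
stop top 237 ((583.8115844726562, 292.695556640625), (26.583364486694336, 46.103599548339844), 72.86373138427734)
rod 100 [0.5039 0.0444 0.1083] [0.51086551 0.04900045 0.1216415 ]
clamp ((511.2110290527344, 41.144187927246094), (36.75220489501953, 62.6480598449707), 73.34066009521484)
```

```bash
cat > prof.py <<'E'
from h import *
import pickle
def proj(c,X):
    W=np.array(c['world_from_camera']);p=(X-W[:3,3])@W[:3,:3]
    q=np.c_[p[:,0],-p[:,1]]/-p[:,2:3]; q=q*(1+c['k1']*(q**2).sum(1,keepdims=True))
    return q*[c['fx'],c['fy']]+[c['cx'],c['cy']]
A=np.radians(72.5);O=np.array([.550,.185])
def rectify(c,z,xs,ys,A=A,O=O):
    e=np.array([np.cos(A),np.sin(A)]);f=np.array([-e[1],e[0]])
    X,Y=np.meshgrid(xs,ys)
    p=O+X.reshape(-1,1)*e+Y.reshape(-1,1)*f
    uv=proj(c,np.c_[p,np.full(len(p),z)]).astype(np.float32).reshape(X.shape+(2,))
    return cv2.remap(c['image'],uv[...,0],uv[...,1],cv2.INTER_LINEAR)
E
python3 - <<'E'
from prof import *
xs=np.arange(-.2,.2,.0005);ys=np.arange(.045,-.045,-.0005)
out=[]
for n in('top','scene'):
    c=pickle.load(open(n+'0.pkl','rb'));r=rectify(c,.03,xs,ys);out.append(r)
    for a,b in((-.11,-.05),(-.05,.01),(.01,.07)):
        g=r[:,(xs>a)&(xs<b)].mean((1,2)).astype(int)
        print(n,a,b,' '.join(f'{y*1000:.0f}:{v}' for y,v in zip(ys[::3],g[::3]) if abs(y)<.032))
cv2.imwrite('pics/rect1.png',np.vstack(out))
E
```

```text
top -0.11 -0.05 31:92 30:80 28:82 27:72 25:47 24:40 22:99 21:148 19:148 18:146 16:144 15:144 13:144 12:144 10:143 9:133 7:137 6:144 4:143 3:143 1:144 -0:146 -2:149 -3:130 -5:87 -6:75 -8:77 -9:77 -11:72 -12:60 -14:98 -15:148 -17:149 -18:146 -20:144 -21:144 -23:143 -24:144 -26:144 -27:133 -29:133 -30:141 -32:141
top -0.05 0.01 31:89 30:81 28:81 27:68 25:43 24:50 22:115 21:148 19:147 18:145 16:144 15:143 13:143 12:144 10:141 9:133 7:139 6:143 4:143 3:144 1:144 -0:146 -2:144 -3:118 -5:86 -6:77 -8:78 -9:78 -11:70 -12:62 -14:111 -15:149 -17:147 -18:145 -20:144 -21:143 -23:142 -24:144 -26:142 -27:132 -29:137 -30:142 -32:141
top 0.01 0.07 31:86 30:82 28:80 27:62 25:41 24:66 22:128 21:147 19:145 18:144 16:143 15:142 13:141 12:143 10:137 9:130 7:139 6:143 4:143 3:144 1:144 -0:147 -2:137 -3:102 -5:77 -6:78 -8:80 -9:79 -11:68 -12:69 -14:123 -15:149 -17:145 -18:144 -20:143 -21:142 -23:141 -24:143 -26:140 -27:132 -29:138 -30:141 -32:141
scene -0.11 -0.05 31:56 30:57 28:56 27:54 25:59 24:96 22:133 21:148 19:148 18:147 16:146 15:145 13:146 12:142 10:120 9:90 7:72 6:71 4:72 3:72 1:73 -0:73 -2:73 -3:71 -5:67 -6:61 -8:56 -9:52 -11:61 -12:96 -14:131 -15:147 -17:147 -18:146 -20:145 -21:144 -23:145 -24:145 -26:143 -27:140 -29:139 -30:143 -32:146
scene -0.05 0.01 31:57 30:57 28:56 27:54 25:63 24:107 22:139 21:148 19:148 18:147 16:146 15:145 13:147 12:140 10:114 9:86 7:72 6:71 4:72 3:73 1:74 -0:74 -2:73 -3:71 -5:64 -6:58 -8:55 -9:53 -11:64 -12:105 -14:136 -15:148 -17:148 -18:147 -20:146 -21:144 -23:145 -24:146 -26:145 -27:146 -29:148 -30:149 -32:149
scene 0.01 0.07 31:57 30:57 28:56 27:53 25:66 24:118 22:145 21:148 19:148 18:147 16:146 15:145 13:146 12:137 10:106 9:81 7:73 6:73 4:73 3:74 1:74 -0:75 -2:75 -3:73 -5:64 -6:58 -8:56 -9:54 -11:69 -12:115 -14:142 -15:147 -17:146 -18:146 -20:145 -21:144 -23:145 -24:146 -26:146 -27:148 -29:149 -30:149 -32:148
```

View pics/rect1.png

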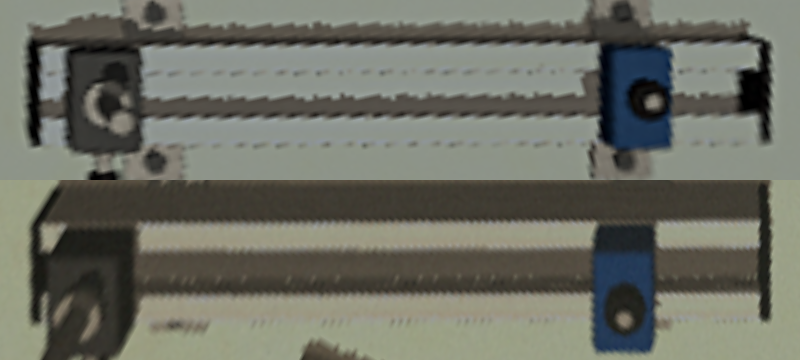

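The rectified rail views agree. The rail axis is at about 72.8°, and the slot centre is about 1.5 mm to -y of my trial line. The stop face is at rail x≈97 mm. The nut is at (0.4935, -0.2215) with its wing along world x. Starting the moves.

Call:
{"fn": "drive_tool", "kwargs": {"steps": [[0,0,0,9.7],[0,0,0,9.7],[52,-50,0,0],[52,-50,0,0],[52,-50,0,0],[52,-50,0,0],[52,-50,0,0],[50,-48,0,0]], "hand": 0.42}}

```text
time_s: 1.1
tool_pos: [0.4542, -0.2571, 0.2311]
tcp_rot: [3.142, 0.0, 0.0]
wrist_force: [-0.6, -1.8, -0.2]
gripper_width: 0.422
gripper_force: 0.0
```

Call:
{"fn": "drive_tool", "kwargs": {"steps": [[39,-36,0,0],[0,0,50,0],[0,0,50,0],[0,0,30,0],[0,0,0,0]]}}

```text
time_s: 1.72
tool_pos: [0.4906, -0.2221, 0.0988]
tcp_rot: [-3.14, 0.004, 0.0]
wrist_force: [0.9, -0.7, 0.7]
gripper_width: 0.42
gripper_force: 0.0
```

Run:
```python
from prof import *
s=arm.sense();print(s['tool_pos'],s['tcp_rot'])
T=grab('top');S=grab('scene')
a=cv2.resize(T['image'][235:295,370:450],(400,300),interpolation=cv2.INTER_CUBIC);b=cv2.resize(S['image'][165:240,345:445],(400,300),interpolation=cv2.INTER_CUBIC)
cv2.imwrite('pics/app1.png',np.hstack([a,b]))
```

```text
[ 0.49059644 -0.22207138  0.09879284] [-3.13957509e+00  4.43605419e-03  2.85441034e-04]
```

View pics/app1.png

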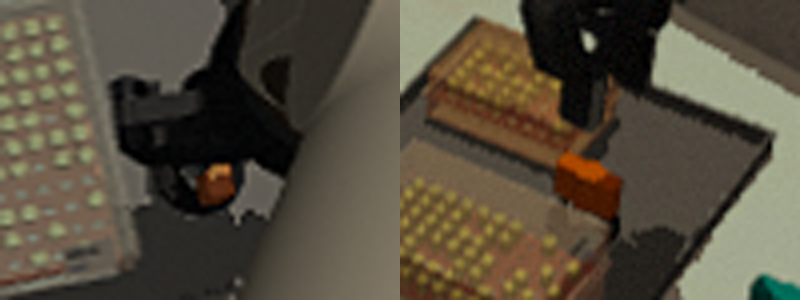

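The open fingers sit above the wing, and the pink box edge is only about 36 mm from the nut. I'll narrow the opening and go down.

Call:
{"fn": "drive_tool", "kwargs": {"steps": [[3,0,0,0],[0,0,20,0],[0,0,20,0],[0,0,20,0],[0,0,6,0],[0,0,0,0],[0,0,0,0]], "hand": 0.3}}

```text
time_s: 2.7
tool_pos: [0.4957, -0.2231, 0.0365]
tcp_rot: [3.141, -0.002, 0.0]
wrist_force: [0.0, -0.4, 0.3]
gripper_width: 0.3
gripper_force: 0.0
```

Call:
{"fn": "drive_tool", "kwargs": {"steps": [[0,0,0,0],[0,0,0,0],[0,0,0,0],[0,0,0,0],[0,0,0,0]], "hand": 0}}

```text
time_s: 3.32
tool_pos: [0.4956, -0.223, 0.0363]
tcp_rot: [3.141, -0.001, 0.0]
wrist_force: [0.0, 0.3, 6.1]
gripper_width: 0.121
gripper_force: 59.2
```

Call:
{"fn": "drive_tool", "kwargs": {"steps": [[0,0,-30,0],[0,0,-45,0],[0,0,-45,0],[0,0,-45,0],[0,0,0,0],[0,0,0,0]]}}

```text
time_s: 4.08
tool_pos: [0.4949, -0.2227, 0.1994]
tcp_rot: [-3.141, 0.001, 0.0]
wrist_force: [-0.4, -0.1, -0.9]
gripper_width: 0.127
gripper_force: 58.7
```

Run:
```python
from prof import *
s=arm.sense();print(s['tool_pos'],s['wrist_force'],s['gripper_width'],s['gripper_force'])
S=grab('scene');P=cloud(S)
hsv=cv2.cvtColor(S['image'],cv2.COLOR_BGR2HSV)
m=(hsv[...,0]<18)&(hsv[...,1]>170)&(hsv[...,2]>70)&(np.hypot(P[...,0]-s['tool_pos'][0],P[...,1]-s['tool_pos'][1])<.06)&(P[...,2]>.1)
print(m.sum(),P[m].mean(0),P[m].min(0),P[m].max(0))
e=np.array([np.cos(np.radians(72.8)),np.sin(np.radians(72.8))]);f=np.array([-e[1],e[0]])
e0=np.array([np.cos(np.radians(72.5)),np.sin(np.radians(72.5))]);f0=np.array([-e0[1],e0[0]])
L=np.array([.55,.185])-.02*e0-.0015*f0
t=L+.05*e; print('target xy',t, 'delta world',(t-s['tool_pos'][:2])*1000)
```

```text
[ 0.49493327 -0.22273507  0.199447  ] [-0.43160715 -0.09682892 -0.93531368] 0.12742102073445216 58.72951805591583
33 [ 0.47942496 -0.22035764  0.21430707] [ 0.47494775 -0.22669671  0.19669511] [ 0.48753923 -0.21535392  0.22000803]
target xy [0.56020186 0.21323852] delta world [ 65.26859133 435.97358997]
```

The nut is in the grip: its weight shows at the wrist and the pads hold at about 10.5 mm.

Call:
{"fn": "drive_tool", "kwargs": {"steps": [[0,-62,0,0],[0,-62,0,0],[0,-62,0,0],[0,-62,0,0],[15,-58,0,0],[20,-55,0,0],[20,-50,0,0],[10,-25,0,0]]}}

```text
time_s: 5.12
tool_pos: [0.5565, 0.1128, 0.2053]
tcp_rot: [-3.062, 0.004, 0.161]
wrist_force: [0.2, -0.9, -1.8]
gripper_width: 0.122
gripper_force: 58.9
```

Call:
{"fn": "drive_tool", "kwargs": {"steps": [[0,0,0,-10.4],[0,0,0,-10.4],[0,0,0,-10.4],[0,0,0,-10.4],[0,0,0,-10.4],[0,0,0,-10.4],[0,0,0,-10.4],[0,0,0,0]]}}

```text
time_s: 6.12
tool_pos: [0.5561, 0.1114, 0.2064]
tcp_rot: [-3.115, -0.075, 1.427]
wrist_force: [0.3, 0.5, -0.9]
gripper_width: 0.129
gripper_force: 58.9
```

```bash
cat > pl.py <<'E'
from prof import *
s=arm.sense();p=s['tool_pos'][:2];yaw=s['tcp_rot'][2]
print(s['tool_pos'],s['tcp_rot'],s['joint_positions'],s['time_s'],s['wrist_force'])
R=np.radians
e=np.array([np.cos(R(72.8)),np.sin(R(72.8))]);f=np.array([-e[1],e[0]])
e0=np.array([np.cos(R(72.5)),np.sin(R(72.5))]);f0=np.array([-e0[1],e0[0]])
L=np.array([.55,.185])-.02*e0-.0015*f0+.02*e
print('rail x,y of TCP mm',(p-L)@e*1e3,(p-L)@f*1e3,'yaw deg',np.degrees(yaw))
E
python3 pl.py
```

```text
[0.55612928 0.11141803 0.20636687] [-3.11538909 -0.07504557  1.42711006] [0.1578455  0.12189466 0.16376379 1.61543393 0.07943253 1.87123434] 6.125 [ 0.27655866  0.45470239 -0.85581785]
rail x,y of TCP mm -68.47120451792863 -26.21868671897031 yaw deg 81.7673831463896
```

The tilt comes from joint 6 reaching its range during the sideways move, so the tool now leans about 4.5°, mostly along the rail. The margins allow that, provided I aim the nut's foot along the tilted axis rather than the TCP. I'll compute the moves that way.

```bash
cat >> pl.py <<'E'
import sys
from scipy.spatial.transform import Rotation as Ro
H=.0333
M=Ro.from_euler('xyz',s['tcp_rot']).as_matrix()
n=s['tool_pos']+H*M[:,2]
print('nut origin rail x,y',(n[:2]-L)@e*1e3,(n[:2]-L)@f*1e3,'z',n[2]*1e3,'toolx ang',np.degrees(np.arctan2(M[1,0],M[0,0])),'toolz rail',M[:2,2]@e,M[:2,2]@f)
if len(sys.argv)>1:
    tx,ty,tz,turn=map(float,sys.argv[1:5])
    M2=M@Ro.from_euler('z',turn,degrees=True).as_matrix()
    t=np.r_[L+tx/1e3*e+ty/1e3*f,tz/1e3]
    n2=s['tool_pos']+H*M2[:,2]
    print('shift tool mm after turn',M2.T@(t-n2)*1e3,'toolx ang',np.degrees(np.arctan2(M2[1,0],M2[0,0])))
E
python3 pl.py 30 0 60 9
```

```text
[0.55612928 0.11141803 0.20636687] [-3.11538909 -0.07504557  1.42711006] [0.1578455  0.12189466 0.16376379 1.61543393 0.07943253 1.87123434] 6.125 [ 0.27655866  0.45470239 -0.85581785]
rail x,y of TCP mm -68.47120451792863 -26.21868671897031 yaw deg 81.7673831463896
nut origin rail x,y -66.14189007755856 -24.96784387282665 z 173.1719959491136 toolx ang 81.76738314638962 toolz rail 0.06994938259369618 0.037562848232540955
shift tool mm after turn [ 87.96566587 -20.53617512 120.47764964] toolx ang 72.7482128218246
```

Call:
{"fn": "drive_tool", "kwargs": {"steps": [[0,0,0,9],[30,-7,0,0],[30,-7,0,0],[28,-6.5,0,0],[0,0,40,0],[0,0,40,0],[0,0,40,0],[0,0,0,0]]}}

```text
time_s: 7.12
tool_pos: [0.559, 0.2104, 0.091]
tcp_rot: [-3.1, -0.067, 1.268]
wrist_force: [-0.3, -0.3, 0.1]
gripper_width: 0.126
gripper_force: 58.8
```

```bash
python3 pl.py 30 0 40 0
python3 - <<'E'
from prof import *
T=grab('top');S=grab('scene')
L=np.array([.5441,.1654])
a=cv2.resize(T['image'][210:300,140:260],(400,300),interpolation=cv2.INTER_CUBIC);b=cv2.resize(S['image'][250:370,140:300],(400,300),interpolation=cv2.INTER_CUBIC)
cv2.imwrite('pics/ins1.png',np.hstack([a,b]))
E
```

```text
[0.55903363 0.21035335 0.09102859] [-3.09979357 -0.06683233  1.26756544] [0.3224006  0.18517156 0.01268962 1.39309609 0.07863808 2.19523561] 7.125 [-0.31867324 -0.27729149  0.14747479]
rail x,y of TCP mm 26.89840309155812 0.26281873427023117 yaw deg 72.62615007729583
nut origin rail x,y 29.124532906321114 1.6475745410725329 z 57.83194995368743 toolx ang 72.62615007729583 toolz rail 0.06685074518807785 0.04158425846253301
shift tool mm after turn [-0.31236721  2.38940944 17.76661287] toolx ang 72.62615007729583
```

View pics/ins1.png

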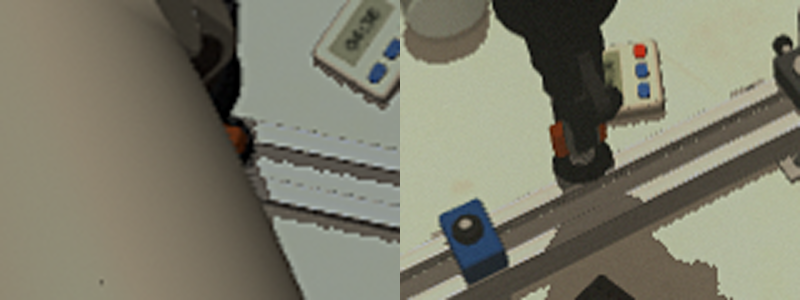

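The nut is over the slot, 1.6 mm to +y by my numbers. I'll correct that and lower it while watching the wrist force.

Call:
{"fn": "drive_tool", "kwargs": {"steps": [[0,2.4,0,0],[0,0,18,0],[0,0,0,0]]}}

```text
time_s: 7.6
tool_pos: [0.5624, 0.2116, 0.0747]
tcp_rot: [-3.103, -0.069, 1.271]
wrist_force: [0.2, -0.3, -0.8]
gripper_width: 0.125
gripper_force: 58.9
```

```bash
python3 pl.py 30 0 25 0
```

```text
[0.56243884 0.21158132 0.07472241] [-3.10321137 -0.0694669   1.2711069 ] [ 0.32246314  0.19422922 -0.00847097  1.35882723  0.07880779  2.19198051] 7.6 [ 0.2152044  -0.27897129 -0.80284994]
rail x,y of TCP mm 29.078403108316387 -2.6269881517406968 yaw deg 72.82906059798091
nut origin rail x,y 31.387440162968073 -1.3480337614971762 z 41.52719193915012 toolx ang 72.8290605979809 toolz rail 0.06934045209164151 0.038407038746052696
shift tool mm after turn [-2.53058123 -0.71878791 16.43075656] toolx ang 72.8290605979809
```

Call:
{"fn": "drive_tool", "kwargs": {"steps": [[0,-0.7,8,0],[0,0,4,0],[0,0,4,0],[0,0,0,0]]}}

```text
time_s: 8.1
tool_pos: [0.5622, 0.2133, 0.0602]
tcp_rot: [-3.105, -0.071, 1.272]
wrist_force: [0.1, -0.2, -1.0]
gripper_width: 0.126
gripper_force: 58.9
```

```bash
python3 pl.py 30 0 16 0
```

```text
[0.56217113 0.21325218 0.06015841] [-3.10480778 -0.07059556  1.27150299] [ 0.3252606   0.19795101 -0.03248522  1.32894094  0.07876855  2.19450113] 8.1 [ 0.14385424 -0.16035017 -0.96119403]
rail x,y of TCP mm 30.5953802416082 -1.8771556787390424 yaw deg 72.85175491879392
nut origin rail x,y 32.94156410529257 -0.6503756950965376 z 26.963825384185984 toolx ang 72.8517549187939 toolz rail 0.07045597188241412 0.0368402397490231
shift tool mm after turn [-3.70700462 -0.25801227 10.74582716] toolx ang 72.8517549187939
```

The foot is in the slot mouth with no contact force. Continuing to press down.

Call:
{"fn": "drive_tool", "kwargs": {"steps": [[-0.3,-0.2,4,0],[-0.3,-0.2,4,0],[0,0,3,0],[0,0,0,0]]}}

```text
time_s: 8.6
tool_pos: [0.5619, 0.2138, 0.0498]
tcp_rot: [-3.106, -0.071, 1.272]
wrist_force: [0.7, 0.4, 4.7]
gripper_width: 0.127
gripper_force: 59.5
```

```bash
python3 pl.py 30 0 11 0
```

```text
[0.56190665 0.21381554 0.04978647] [-3.10584476 -0.07138529  1.27159314] [ 0.32627889  0.20065543 -0.04959586  1.30774587  0.07879163  2.19550628] 8.6 [0.6534978  0.44345658 4.67437795]
rail x,y of TCP mm 31.05533054120774 -1.4579231817349256 yaw deg 72.85692041448542
nut origin rail x,y 33.42774131571473 -0.26541434803181546 z 16.592503733199834 toolx ang 72.85692041448543 toolz rail 0.07124356680201133 0.03581107608718206
shift tool mm after turn [-3.81763021 -0.07801635  5.33999685] toolx ang 72.85692041448543
```

Call:
{"fn": "drive_tool", "kwargs": {"steps": [[-0.3,0,3,0],[-0.2,0,2.6,0],[0,0,0,0],[0,0,0,0]]}}

```text
time_s: 9.1
tool_pos: [0.5618, 0.2141, 0.0443]
tcp_rot: [-3.106, -0.072, 1.272]
wrist_force: [0.1, 3.0, 6.1]
gripper_width: 0.12
gripper_force: 59.8
```

```bash
python3 pl.py 33 0 11 0
```

```text
[0.56175582 0.2141176  0.0443008 ] [-3.10583149 -0.07214064  1.27185112] [ 0.32654243  0.202551   -0.05815379  1.29685985  0.07941162  2.19551901] 9.1 [0.11495802 2.98514222 6.10633458]
rail x,y of TCP mm 31.299280837777584 -1.2245146163904503 yaw deg 72.87170125778113
nut origin rail x,y 33.696454715878666 -0.030920741699334148 z 11.108651902593406 toolx ang 72.87170125778113 toolz rail 0.0719872035465793 0.03584365990063311
shift tool mm after turn [-0.70243551 -0.02969206  0.0592725 ] toolx ang 72.87170125778113
```

Call:
{"fn": "drive_tool", "kwargs": {"steps": [[0,0,0,-8],[0,0,0,-8],[0,0,0,-8],[0,0,0,-8],[0,0,0,0]]}}

```text
time_s: 9.72
tool_pos: [0.5609, 0.2132, 0.0438]
tcp_rot: [3.136, -0.079, 1.833]
wrist_force: [-2.4, -1.6, 6.1]
gripper_width: 0.128
gripper_force: 59.8
```

```bash
python3 pl.py 33.5 0 11 -58
```

```text
[0.56091072 0.21323523 0.04375681] [ 3.1358166  -0.07888061  1.83323943] [ 0.32610352  0.20264962 -0.0590333   1.29830281  0.07835058  1.6351084 ] 9.725 [-2.41832416 -1.58438264  6.13764019]
rail x,y of TCP mm 30.20647218437519 -0.6781308852607786 yaw deg 105.03688217229866
nut origin rail x,y 32.52854542910869 0.5588505351347833 z 10.560905945659908 toolx ang 105.03688217229866 toolz rail 0.06973192927127617 0.03714658920106885
shift tool mm after turn [-0.54731765  0.99830236 -0.3907394 ] toolx ang 163.09780344544566
```

Turned 32° with low forces. Finishing the quarter turn.

Call:
{"fn": "drive_tool", "kwargs": {"steps": [[0,0,0,-10],[0,0,0,-10],[0,0,0,-10],[0,0,0,-10],[0,0,0,-9],[0,0,0,-8.7],[0,0,0,0],[0,0,0,0]]}}

```text
time_s: 10.72
tool_pos: [0.561, 0.2132, 0.0438]
tcp_rot: [3.072, -0.037, 2.839]
wrist_force: [-1.9, -1.3, 6.1]
gripper_width: 0.123
gripper_force: 59.8
```

```bash
python3 pl.py 33 0 17 0
```

```text
[0.56100994 0.21324696 0.04382122] [ 3.07181782 -0.03717115  2.83942452] [ 0.32610528  0.20264108 -0.05891562  1.29822186  0.0782741   0.63000232] 10.725 [-1.88035408 -1.31816946  6.10159226]
rail x,y of TCP mm 30.247016857526926 -0.7694491614293614 yaw deg 162.68704106109527
nut origin rail x,y 32.571063117797856 0.46047435990449576 z 10.62519926454116 toolx ang 162.68704106109527 toolz rail 0.06979117898711498 0.036934640280295035
shift tool mm after turn [-0.22240622  0.8741216  -6.34196774] toolx ang 162.68704106109527
```

Call:
{"fn": "drive_tool", "kwargs": {"steps": [[0,0,-2,0],[0,0,-2,0],[0,0,-1.5,0],[0,0,0,0],[0,0,0,0]]}}

```text
time_s: 11.35
tool_pos: [0.5612, 0.213, 0.0491]
tcp_rot: [3.071, -0.037, 2.84]
wrist_force: [-1.8, -1.8, 3.0]
gripper_width: 0.126
gripper_force: 59.6
```

Call:
{"fn": "drive_tool", "kwargs": {"steps": [[0,0,0,0],[0,0,0,0],[0,0,0,0],[0,0,0,0]], "hand": 0.35}}

```text
time_s: 11.85
tool_pos: [0.5615, 0.2132, 0.0493]
tcp_rot: [3.071, -0.037, 2.84]
wrist_force: [0.0, -0.1, 0.1]
gripper_width: 0.351
gripper_force: 0.0
```

Call:
{"fn": "drive_tool", "kwargs": {"steps": [[0,0,-20,0],[0,0,-30,0],[0,0,-40,0],[0,0,-40,0],[0,0,0,0]]}}

```text
time_s: 12.48
tool_pos: [0.5647, 0.2033, 0.1826]
tcp_rot: [3.068, -0.032, 2.839]
wrist_force: [-0.6, 0.8, -0.5]
gripper_width: 0.349
gripper_force: 0.0
```

```bash
python3 pl.py
python3 - <<'E'
from prof import *
S=grab('scene');P=cloud(S)
hsv=cv2.cvtColor(S['image'],cv2.COLOR_BGR2HSV)
m=(hsv[...,0]<18)&(hsv[...,1]>170)&(hsv[...,2]>70)&(P[...,2]>.05)&(P[...,2]<.09)&(abs(P[...,0]-.56)<.08)&(abs(P[...,1]-.21)<.1)
print(m.sum(),np.percentile(P[m][:,2],[5,50,95]))
mt=m&(P[...,2]>.064)
q=onplane(S,np.argwhere(mt)[:,::-1],.069)[:,:2]*1000
print(mt.sum(),cv2.minAreaRect(q.astype(np.float32)))
cv2.imwrite('pics/rel1.png',cv2.resize(S['image'][230:380,130:330],(800,600),interpolation=cv2.INTER_CUBIC))
E
```

```text
[0.56468812 0.20328331 0.18262727] [ 3.06756559 -0.03196243  2.83949229] [0.30808465 0.17719513 0.17981738 1.55710521 0.07895672 0.61201307] 12.475 [-0.62397483  0.76220174 -0.51217898]
rail x,y of TCP mm 21.816624378588145 -7.2294602498951654 yaw deg 162.69092397730725
nut origin rail x,y 24.28149062136919 -6.172897483273632 z 149.4354354837194 toolx ang 162.69092397730725 toolz rail 0.07402000729072215 0.03172861161025752
170 [0.05484726 0.06770587 0.07059705]
131 ((557.49365234375, 215.60874938964844), (14.165165901184082, 37.886661529541016), 65.18075561523438)
```

View pics/rel1.png

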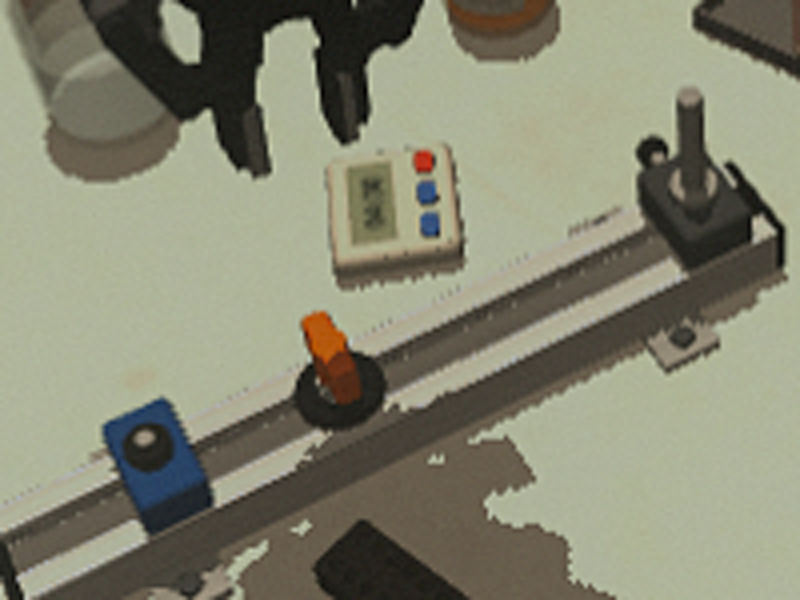

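The nut is caught: the wing stands square across the rail with its top at about 69 mm, as expected. Next I'll shut the fingers, come down behind the collar and push.

```bash
sed -i 's/^H=.*/H=float(sys.argv[5]) if len(sys.argv)>5 else .0333/' pl.py; python3 pl.py -25 1 60 0 0 | tail -1;python3 pl.py -25 1 32.5 0 0 | tail -1
```

```text
shift tool mm after turn [  3.38556949 -55.09189865 116.81171656] toolx ang 162.69421751767862
shift tool mm after turn [  2.43791536 -57.07745595 144.22356644] toolx ang 162.69421751767862
```

Call:
{"fn": "drive_tool", "kwargs": {"steps": [[1,-28,0,0],[2,-28,0,0],[0,0,40,0],[0,0,40,0],[0,0,36,0],[0,0,0,0]], "hand": 0}}

```text
time_s: 13.28
tool_pos: [0.5394, 0.1592, 0.0555]
tcp_rot: [3.075, -0.043, 2.84]
wrist_force: [1.0, -0.2, 0.1]
gripper_width: 0.002
gripper_force: 0.0
```

```bash
python3 pl.py -24 1 32.5 0 0
```

```text
[0.53943458 0.15921042 0.05551058] [ 3.07456008 -0.04264352  2.83981656] [ 0.2467836   0.12149911 -0.12794529  1.32272168  0.07941813  0.54993528] 13.275 [ 0.95176138 -0.21093752  0.05042424]
rail x,y of TCP mm -27.75293130085831 3.861991870930167 yaw deg 162.70950339944866
nut origin rail x,y -27.75293130085831 3.861991870930167 z 55.510583479190714 toolx ang 162.70950339944866 toolz rail 0.06704948630877396 0.042429001249753066
shift tool mm after turn [-3.83441905  2.21726125 23.06823413] toolx ang 162.70950339944866
```

Call:
{"fn": "drive_tool", "kwargs": {"steps": [[-3.5,0,12,0],[0,0,10.5,0],[0,0,0,0],[0,0,0,0]]}}

```text
time_s: 13.78
tool_pos: [0.5453, 0.1605, 0.0374]
tcp_rot: [3.071, -0.036, 2.84]
wrist_force: [0.4, -0.1, 0.1]
gripper_width: -0.0
gripper_force: 0.0
```

```bash
python3 pl.py 30 1 33 0 0
```

```text
[0.54532886 0.16045715 0.03742175] [ 3.07055985 -0.03614892  2.83962623] [ 0.2463645   0.13637317 -0.14698235  1.28119021  0.07944317  0.54986391] 13.775 [ 0.41904337 -0.09484951  0.13613086]
rail x,y of TCP mm -24.818970037672493 -1.400017750212321 yaw deg 162.69859812713221
nut origin rail x,y -24.818970037672493 -1.400017750212321 z 37.421745071502215 toolx ang 162.69859812713221 toolz rail 0.07103677377466112 0.035924242125229794
shift tool mm after turn [ 2.33559456 54.35638194  8.3880946 ] toolx ang 162.69859812713221
```

Call:
{"fn": "drive_tool", "kwargs": {"steps": [[0,0,4.5,0],[0.5,8,0.5,0],[0.4,6,0.4,0],[0,6,0.4,0],[0,6,0.4,0],[0,5,0.4,0],[0,5,0.4,0],[0,0,0,0]]}}

```text
time_s: 14.78
tool_pos: [0.5548, 0.1951, 0.0325]
tcp_rot: [3.072, -0.037, 2.839]
wrist_force: [-0.9, -4.0, 1.9]
gripper_width: -0.001
gripper_force: 2.1
```

```bash
cat > nut.py <<'E'
from prof import *
S=grab('scene');P=cloud(S)
hsv=cv2.cvtColor(S['image'],cv2.COLOR_BGR2HSV)
m=(hsv[...,0]<18)&(hsv[...,1]>170)&(hsv[...,2]>70)&(P[...,2]>.05)&(P[...,2]<.09)&(abs(P[...,0]-.56)<.08)&(abs(P[...,1]-.23)<.12)
mt=m&(P[...,2]>.064)
q=onplane(S,np.argwhere(mt)[:,::-1],.069)[:,:2]
r=cv2.minAreaRect((q*1000).astype(np.float32)); R=np.radians
e=np.array([np.cos(R(72.8)),np.sin(R(72.8))]);f=np.array([-e[1],e[0]]);e0=np.array([np.cos(R(72.5)),np.sin(R(72.5))]);f0=np.array([-e0[1],e0[0]])
L=np.array([.55,.185])-.02*e0-.0015*f0+.02*e
d=(np.array(r[0])/1e3-L)*1e3
w,V=np.linalg.eigh(np.cov(q.T));a=V[:,1]
b=(hsv[...,0]>100)&(hsv[...,0]<125)&(hsv[...,1]>130)&(P[...,0]>.52)&(P[...,0]<.66)&(P[...,1]>.22)&(P[...,1]<.36)&(P[...,2]>.048)
rb=cv2.minAreaRect((onplane(S,np.argwhere(b)[:,::-1],.052)[:,:2]*1000).astype(np.float32));db=(np.array(rb[0])/1e3-L)*1e3
print('wing',r,'rail',d@e,d@f,'pca ang',np.degrees(np.arctan2(a[1],a[0]))%180,'z',np.percentile(P[m][:,2],[50,95]),'stop',rb,db@e,db@f)
E
python3 pl.py 35 0 33 0 0; python3 nut.py
```

```text
[0.5548027  0.19506404 0.03250781] [ 3.07246109 -0.03662529  2.83922598] [ 0.30047126  0.18186657 -0.1051427   1.27468487  0.07769018  0.60445832] 14.775 [-0.89553118 -4.00126377  1.86494462]
rail x,y of TCP mm 11.041731903717103 -0.21663674937554478 yaw deg 162.6756657907463
nut origin rail x,y 11.041731903717103 -0.21663674937554478 z 32.50781376930154 toolx ang 162.6756657907463 toolz rail 0.06915561722117669 0.0363796553238343
shift tool mm after turn [ 0.28646892 23.93381153  1.1740487 ] toolx ang 162.6756657907463
wing ((555.1435546875, 223.1252899169922), (12.54272747039795, 29.45371437072754), 70.6313705444336) rail 37.948834824974995 7.755688803098789 pca ang 173.42553696581754 z [0.06697402 0.07119857] stop ((583.3479614257812, 292.8300476074219), (27.00060272216797, 46.90703201293945), 72.3034896850586) 112.87655170284984 1.4248873049507864
```

Call:
{"fn": "drive_tool", "kwargs": {"steps": [[0,5,0.3,0],[0,5,0.3,0],[0,5,0.3,0],[0,5,0.3,0],[0,5,0.3,0],[0,0,0,0]]}}

```text
time_s: 15.58
tool_pos: [0.5622, 0.2192, 0.0326]
tcp_rot: [3.072, -0.037, 2.839]
wrist_force: [-1.0, -2.7, 0.4]
gripper_width: -0.002
gripper_force: 1.9
```

```bash
python3 pl.py 48 0 33 0 0; python3 nut.py;  python3 - <<'E'
from prof import *
S=grab('scene');cv2.imwrite('pics/push1.png',cv2.resize(S['image'][270:390,120:280],(800,600),interpolation=cv2.INTER_CUBIC))
E
```

```text
[0.56223105 0.219167   0.03257962] [ 3.07176725 -0.03689958  2.83948918] [ 0.33486135  0.2147111  -0.06684871  1.2772891   0.07805448  0.63872027] 15.575 [-1.04066714 -2.67743015  0.42922775]
rail x,y of TCP mm 36.263391452215686 -0.18534050651637485 yaw deg 162.69074608535516
nut origin rail x,y 36.263391452215686 -0.18534050651637485 z 32.57961986792049 toolx ang 162.69074608535516 toolz rail 0.0698387279922209 0.0366682081254731
shift tool mm after turn [ 0.22308693 11.73640966  0.40739563] toolx ang 162.69074608535516
wing ((561.519775390625, 247.5559844970703), (13.038514137268066, 28.332548141479492), 71.12464141845703) rail 63.17244851971483 8.888976188783479 pca ang 171.94818489949225 z [0.06718667 0.07074114] stop ((582.9356689453125, 292.45404052734375), (27.744504928588867, 47.940303802490234), 73.90035247802734) 112.39544206979915 1.7075530699557326
```

View pics/push1.png

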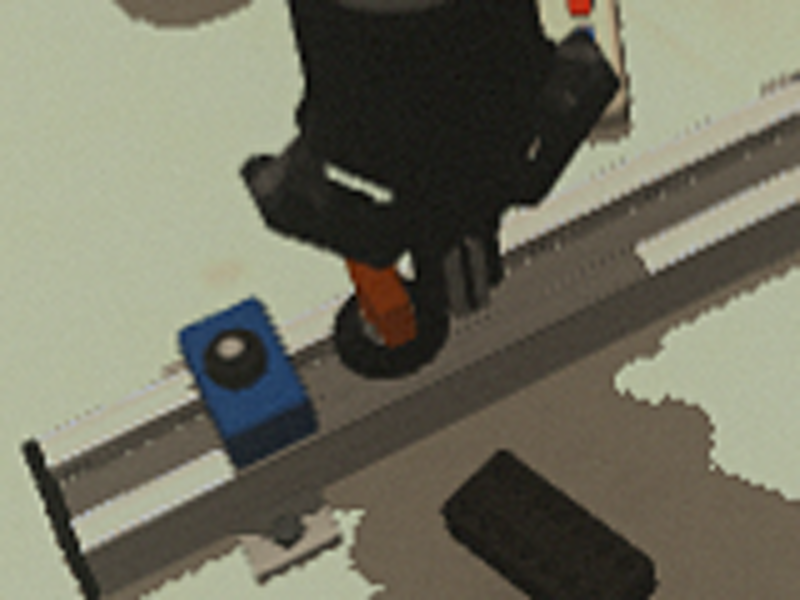

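The collar is being pushed cleanly, and the gap to the stop is about 14 mm (collar edge at crop x≈335, stop at about 300). Approaching gently.

Call:
{"fn": "drive_tool", "kwargs": {"steps": [[0,5,0.3,0],[0,4,0.3,0],[0,2,0.1,0],[0,0,0,0]]}}

```text
time_s: 16.18
tool_pos: [0.5656, 0.23, 0.0327]
tcp_rot: [3.071, -0.037, 2.84]
wrist_force: [-0.8, -3.6, -0.3]
gripper_width: 0.003
gripper_force: 1.8
```

Call:
{"fn": "drive_tool", "kwargs": {"steps": [[0,1.5,0.1,0],[0,0,0,0]]}}

```text
time_s: 16.42
tool_pos: [0.566, 0.2314, 0.0327]
tcp_rot: [3.071, -0.037, 2.84]
wrist_force: [-1.6, -3.2, -1.1]
gripper_width: -0.003
gripper_force: 1.9
```

Call:
{"fn": "drive_tool", "kwargs": {"steps": [[0,1,0.1,0],[0,0,0,0]]}}

```text
time_s: 16.68
tool_pos: [0.5663, 0.2324, 0.0328]
tcp_rot: [3.071, -0.037, 2.84]
wrist_force: [-0.7, -3.9, -0.1]
gripper_width: 0.004
gripper_force: 2.0
```

Call:
{"fn": "drive_tool", "kwargs": {"steps": [[0,1,0.1,0],[0,0,0,0]]}}

```text
time_s: 16.92
tool_pos: [0.5667, 0.2334, 0.0328]
tcp_rot: [3.071, -0.037, 2.84]
wrist_force: [-1.0, -4.0, -1.2]
gripper_width: 0.0
gripper_force: 2.0
```

Call:
{"fn": "drive_tool", "kwargs": {"steps": [[0,1,0.1,0],[0,0,0,0]]}}

```text
time_s: 17.18
tool_pos: [0.5669, 0.234, 0.0327]
tcp_rot: [3.071, -0.037, 2.839]
wrist_force: [-1.8, -5.6, -0.7]
gripper_width: -0.006
gripper_force: 2.8
```

```bash
python3 pl.py|tail -2; python3 nut.py
```

```text
rail x,y of TCP mm 51.83254252934509 -0.26714321446877876 yaw deg 162.68834910216236
nut origin rail x,y 54.16767541733598 0.9471998542917963 z -0.48278576002125373 toolx ang 162.68834910216236 toolz rail 0.07012411075047646 0.03646675882164038
wing ((565.2537841796875, 262.8768615722656), (12.826350212097168, 25.608848571777344), 71.74766540527344) rail 78.9123273362462 9.852465073487974 pca ang 171.48843546350946 z [0.06696548 0.07049818] stop ((583.3831787109375, 293.0539245605469), (26.952245712280273, 47.047462463378906), 72.5554428100586) 113.10083054666939 1.4574472117267554
```

Call:
{"fn": "drive_tool", "kwargs": {"steps": [[0,1,0,0],[0,0,0,0]]}}

```text
time_s: 17.48
tool_pos: [0.567, 0.2343, 0.0326]
tcp_rot: [3.073, -0.037, 2.839]
wrist_force: [-3.5, -8.6, 0.3]
gripper_width: 0.004
gripper_force: 4.6
```

Call:
{"fn": "drive_tool", "kwargs": {"steps": [[0,1,0,0],[0,0,0,0]]}}

```text
time_s: 17.73
tool_pos: [0.567, 0.2345, 0.0326]
tcp_rot: [3.074, -0.037, 2.838]
wrist_force: [-3.0, -13.0, 1.8]
gripper_width: 0.003
gripper_force: 6.5
```

The force climbs while the tool stalls, so the collar is on the stop. Backing off, lifting clear and checking.

Call:
{"fn": "drive_tool", "kwargs": {"steps": [[0,-6,0,0],[0,-14,0,0],[0,-20,0,0],[0,0,-30,0],[0,0,-50,0],[0,-40,-40,0],[0,-40,0,0],[0,0,0,0]]}}

```text
time_s: 18.73
tool_pos: [0.5327, 0.1099, 0.1448]
tcp_rot: [3.07, -0.036, 2.837]
wrist_force: [-0.1, 0.8, -0.6]
gripper_width: 0.005
gripper_force: 0.0
```

```bash
python3 nut.py;  python3 - <<'E'
from prof import *
s=arm.sense();print(s['time_s'],s['tool_pos'],s['wrist_force'])
S=grab('scene');cv2.imwrite('pics/end1.png',cv2.resize(S['image'][270:390,120:280],(800,600),interpolation=cv2.INTER_CUBIC))
E
```

```text
wing ((571.2636108398438, 259.77435302734375), (13.568745613098145, 37.55735397338867), 71.68525695800781) rail 77.72572217776016 3.193970952870867 pca ang 161.89575917029705 z [0.06847034 0.07030972] stop ((583.4611206054688, 292.64227294921875), (27.091785430908203, 47.035621643066406), 73.90239715576172) 112.73063671528342 1.2612623110948995
18.775 [0.53303648 0.11104032 0.14444631] [-0.14900986 -0.27287497  0.08899964]
```

View pics/end1.png

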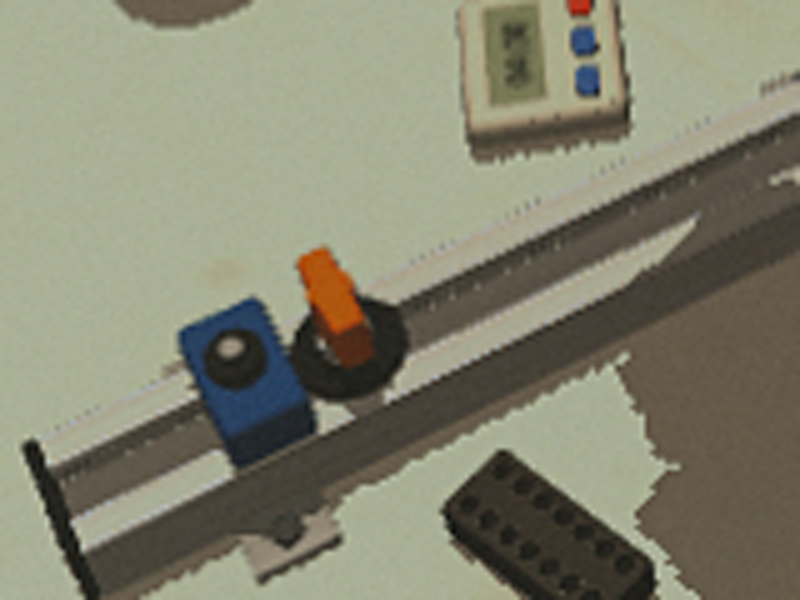

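The collar is against the stop, the wing is square (about 162°, rail axis plus 90° is 162.8°), and the stop hasn't moved. Handing in.

```bash
python3 -c "
from rig import order
print(order.sign_off())"
```

```text
the job is handed in; nothing more can be done
None
```

The nut is caught in the rail with its wing square across it, its collar against the blue stop, and released. I handed the job in at about 19 s of the 48 s allowed, and no verdict was returned.

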